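# Load the pressure balance until its piston floats

## Task

Find the line pressure on the blue dead-weight pressure balance: thread brass ring weights from the wooden rack onto the carrier's spindle, one after another, until the red needle rests in the green sector of the dial, and stop there. Lower every ring gently right down onto the stack, feeling for the spindle, and never force the piston down onto its bottom stop. Leave rings that are not needed on the rack and let the other things on the bench lie.

Things in the scene. Friction and masses are not known exactly. Their poses are not given: they have to be found in the camera images.
- tester: dead-weight pressure balance, fixed: blue base 124 mm wide (y), 42 mm high, reaching 105 mm forward (-x, dial side) and 60 mm back of the origin; origin on the axis of its steel column (68 mm foot, 52 mm above, 90 mm high) at bench height, z up. On the column stands the piston, on whose cap a weight carrier (plate with spindle) lies
- spindle_nominal (a point): fixed point of the tester, 180 mm over the bench on the column's axis: where the spindle's top would be with carrier centred and piston up. The real spindle (steel, upright, 12 mm diameter, 58 mm tall over its plate, flat top with 0.5 mm chamfer) is NOT measured: it stands 3 to 5 mm off to one side, in an unknown direction. Find it by feel or sight: a level ring has 1 mm play all round
- plate_nominal (a point): fixed point of the tester, 122 mm over the bench on the column's axis: height of the top of the carrier's round aluminium plate (52 mm diameter) with the piston up; the first ring lies here, each further ring 14 mm higher. The carrier has play on the piston's cap and has settled to one side: about 1.5 N sideways shifts it (never over 5 mm off the axis), and it stays where it is left
- piston (a joint): how far piston, carrier and rings have sunk from the upper stop, m: 0 up, 0.022 bottom stop. Line pressure holds them up with an unknown 0.6 to 4.8 N to spare; load beyond that sinks it like a spring, 1 mm per 0.41 N, so once it floats each ring (2.45 N) sinks it 6 mm. A push on spindle or rings sinks it likewise: some 8 N beyond floating brings it to the stop
- needle (a joint): angle of the red needle, rad, growing clockwise from rest (0: pointing left); geared to the piston, 0.19 rad per mm of sink. Green sector: 0.95 to 2.47 rad (piston 5 to 13 mm down), wider than the step of one ring (1.14 rad). Red sector from 3.6 rad. One ring never brings it to the green; two or three do, and it is not known beforehand which
- dial_face (a point): centre of the round white dial, 67 mm across, at the tester's front, tilted up to the operator (face normal 46 degrees from upright towards the tester's -x); the green sector's middle points up the face, away from the operator
- rack: wooden rack, fixed, 140 x 160 x 16 mm, origin under its centre at bench height; carries the four rings in two rows 70 mm apart along its x and 90 mm apart along its y, so that there is most room for the fingers along its y axis
- ring_0: brass ring weight, one of four alike: 54 mm outside, 14 mm bore, 14 mm thick, 250 g; origin at the centre of its underside, z up. At the start its underside is 16 mm over the bench, over a 10 mm pin of the rack that stands 9 mm up into its bore; lift it straight up. Grasp it across its outside diameter
- ring_1: brass ring weight, one of four alike: 54 mm outside, 14 mm bore, 14 mm thick, 250 g; origin at the centre of its underside, z up. At the start its underside is 16 mm over the bench, over a 10 mm pin of the rack that stands 9 mm up into its bore; lift it straight up. Grasp it across its outside diameter
- ring_2: brass ring weight, one of four alike: 54 mm outside, 14 mm bore, 14 mm thick, 250 g; origin at the centre of its underside, z up. At the start its underside is 16 mm over the bench, over a 10 mm pin of the rack that stands 9 mm up into its bore; lift it straight up. Grasp it across its outside diameter
- ring_3: brass ring weight, one of four alike: 54 mm outside, 14 mm bore, 14 mm thick, 250 g; origin at the centre of its underside, z up. At the start its underside is 16 mm over the bench, over a 10 mm pin of the rack that stands 9 mm up into its bore; lift it straight up. Grasp it across its outside diameter
- timer: bench timer, 66 x 68 x 19 mm, bystander, origin under its centre
- screwdriver_b: small screwdriver with yellow handle, 151 mm, bystander, origin under its middle
- fitting_b: brass hose fitting, 38 mm, bystander, origin under its middle

How it is judged (in metres and radians):
At the end, for the whole second after the job is handed in: the needle rests in the green sector (0.95 to 2.47 rad), and every ring either lies level and threaded on the spindle (within 10 mm of the tester's axis, its underside 95 to 165 mm over the bench, tilted less than 0.08 rad) or is still in its place on the rack (moved less than 12 mm) (value of joint needle between 0.95 and 2.47 rad and velocity of joint piston between -0.003 and 0.003 m/s and ((horizontal distance between ring_0 and tester below 0.01 m and z of ring_0 in the frame of tester between 0.095 and 0.165 m and angle between ring_0's own z axis and vertical below 0.08 rad) or distance of ring_0 from where it was at the start of the episode below 0.012 m) and ((horizontal distance between ring_1 and tester below 0.01 m and z of ring_1 in the frame of tester between 0.095 and 0.165 m and angle between ring_1's own z axis and vertical below 0.08 rad) or distance of ring_1 from where it was at the start of the episode below 0.012 m) and ((horizontal distance between ring_2 and tester below 0.01 m and z of ring_2 in the frame of tester between 0.095 and 0.165 m and angle between ring_2's own z axis and vertical below 0.08 rad) or distance of ring_2 from where it was at the start of the episode below 0.012 m) and ((horizontal distance between ring_3 and tester below 0.01 m and z of ring_3 in the frame of tester between 0.095 and 0.165 m and angle between ring_3's own z axis and vertical below 0.08 rad) or distance of ring_3 from where it was at the start of the episode below 0.012 m)); the robot touches nothing.
It fails at once if the piston is forced down onto its bottom stop (more than 20 mm down) (value of joint piston above 0.02 m).
It fails at once if the tester is pushed with more than 20 N (contact force between tester and anything else above 20 N).
It fails at once if the timer is moved by more than 20 mm (distance of timer from where it was at the start of the episode above 0.02 m).
It fails at once if the screwdriver_b is moved by more than 20 mm (distance of screwdriver_b from where it was at the start of the episode above 0.02 m).
It fails at once if the fitting_b is moved by more than 20 mm (distance of fitting_b from where it was at the start of the episode above 0.02 m).
It also fails if it takes over 72 s, if anything falls off the work surface, if the arm or the gripper's body presses on something with over 40 N, if the wrist force passes 120 N, or if a joint passes its speed limit or range.

## Robot

A 7-joint arm with a two-finger parallel gripper is mounted at the origin on a cart in front of the work surface, level with it; the furniture and walls round the work are solid. World frame = base frame: x ahead of the robot, y to its left, z up, the work surface at z = 0. Lengths are in mm, angles in rad, forces in N, time in s.
With the tool pointing down it reaches from about 425 to 875 mm from the base axis. Payload 8.4 kg.
Tool frame: the origin (TCP) lies at the very end of the fingers, on their centre line; the grasp point (between the pads) lies 19 mm behind it; z points along the fingers, y is the line along which they close (so a half turn about z gives the same grasp; the last joint's range is limited). The gripper opens to 85 mm and grips with 20 to 120 N. Pads are 22 mm wide; open, the fingers measure 114 mm over their backs; the gripper's body (76 mm by 85 mm) begins 54 mm behind the grasp point. The pads swing forward as they close: fully open they stand 13 mm farther back than shut.
Start: joints at [1.143, 0.333, 0.04, 1.465, -0.013, 1.343, -0.059], TCP at [209.867, -615.158, 231.308] pointing down, gripper open.
Joint ranges: [-2.58, 2.58], [-0.38, 2.09], [-1.3, 1.39], [0.25, 2.4], [-1.5, 4.64], [0.08, 2.09], [-2.65, 2.65]. Speed limits (rad/s): [2.22, 2.22, 2.79, 2.79, 3.14, 3.14, 3.14].

## Interface

Orientations are given as a rotation vector (axis times angle).
In Python, from cell import bot gives the robot as it stands. The module is installed in compiled form; this text tells all that it offers.
- The arm moves only by the tool carry_out, never from a script. Its argument "increments" is a list that holds one entry, the list of rows, each a list of 4 numbers: the shift along the tool's x, y, z as a fraction of full scale, then the turn about the tool's z as a fraction of full scale. In form: [[[tx, ty, tz, twist], ...]]. A call has 1 to 10 rows; each row is the pose to reach, as a shift and turn from the pose commanded when the call began, along the tool's axes at that moment; what a row does not reach only later rows make up. Full scale, the value 1, is 0.15 m for a shift and 45 degrees for a turn. A row lasts 1/8 s, in which the tool goes at most 62.5 mm and 10.7 degrees, less where a joint would pass 70% of its speed; a pose out of reach is approached as far as the arm can. A call with a number of a shift or a turn outside -1 to 1 is refused whole. A call with a gripper value outside its range is refused whole. "gripper" is the closure, from 0 (fully open) to 1 (shut), set as the call begins (left out, the last holds). The fingers move at their own pace and stop on an object; "newtons" is the grip in N (left out, the last holds). Time passes only in rows, so rows that repeat a pose let the fingers close. It gives the time, the measured TCP pose, the force, the opening and the grip force at its end, in the units of the state.
- bot.get_obs(): the state, without advancing time (a new reading comes with each control period).
- bot.read_camera(name): name is "side" or "top" or "wrist"; returns a dict with "pixels" (384x512x3 uint8, red, green, blue), "camera_matrix" (3x3 intrinsics, pixels), "xyz" and "rotation" of the camera in the world. Camera axes: x right, y up, looking along -z (the intrinsics and any distortion apply to the point x, -y, -z); pixel columns grow to the right and rows downward; lengths in mm; the calibration is good to about 2 mm. The wrist camera is an equidistant fisheye: a pixel r from the principal point sees the ray r / f radians off the axis. A picture is of the moment at which its call begins. There is no depth.
- bot.close_job(): hands the job in; it is judged then, once.
The state is a dict: "time_s": time; "joint_positions": joint angles; "joint_velocities": joint speeds; "effort": joint torques, N m; "eef_pos": TCP position; "orientation": TCP orientation; "contact_force": force on the tool from outside, world axes, zero at the start; "torque": the same for the moment, N m; "gripper_width": finger opening in mm; "gripper_force": force on a finger pad.
Only numpy, scipy, OpenCV 4.12 (cv2) and the standard library are available. Lean on these libraries where they do the work, as an engineer would, in place of code of your own. Each camera call takes 0.05 s, during which the arm holds its last target. There are 200 camera calls.

## Working session

There is one attempt and no reset: what is moved stays moved. The work goes in short steps, Python scripts to look and compute and a tool call to move; the robot and the scene stay as the last step left them, time stands still between calls to the robot, and variables do not carry over. Pictures are saved under pics/ and viewed, at most 10 in all, crops included, and the job is handed in when it is done.

Besides the shell and the picture viewer there is one more tool, called after "Emit:" as name(argument=value, ...) on one line, values as JSON. carry_out: Moves the arm, as the interface text tells. Shift numbers are shares of 0.15 m and turn numbers shares of 45 degrees, none past 1 either way. Its arguments: {"type":"object","properties":{"increments":{"type":"array","items":{"type":"array","items":{"type":"array","items":{"type":"number","minimum":-1,"maximum":1}}}},"gripper":{"type":"number"},"newtons":{"type":"number"}},"required":["increments"]}

```bash
mkdir -p pics; cat > h.py <<'E'
from cell import bot
import numpy as np, cv2
from scipy.spatial.transform import Rotation as R
def ray(c,u,v,fish=False):
    K=c["camera_matrix"];x=(u-K[0,2])/K[0,0];y=(v-K[1,2])/K[1,1]
    if fish:
        r=np.hypot(x,y);s=np.sin(r)/max(r,1e-9);d=np.array([x*s,-y*s,-np.cos(r)])
    else: d=np.array([x,-y,-1.])
    d=np.array(c["rotation"])@d if np.array(c["rotation"]).shape==(3,3) else R.from_rotvec(c["rotation"]).apply(d)
    return np.array(c["xyz"]),d/np.linalg.norm(d)
def atz(c,u,v,z,fish=False):
    o,d=ray(c,u,v,fish);return o+d*(z-o[2])/d[2]
def tri(rs):
    A=sum(np.eye(3)-np.outer(d,d) for o,d in rs);b=sum((np.eye(3)-np.outer(d,d))@o for o,d in rs)
    return np.linalg.solve(A,b)
def save(n,c): cv2.imwrite(n,c["pixels"][:,:,::-1])
E
python3 - <<'E'
from h import *
import pickle
cs={}
for n in("side","top","wrist"):
    c=bot.read_camera(n);cs[n]=c;print(n,c["camera_matrix"],c["xyz"],c["rotation"])
pickle.dump(cs,open("c0.pkl","wb"))
im=np.hstack([cs["side"]["pixels"],cs["top"]["pixels"]])
cv2.imwrite("pics/a.png",cv2.resize(cs["top"]["pixels"],(800,600),interpolation=cv2.INTER_CUBIC)[:,:,::-1])
cv2.imwrite("pics/b.png",cv2.resize(cs["side"]["pixels"],(800,600),interpolation=cv2.INTER_CUBIC)[:,:,::-1])
print(bot.get_obs())
E
```

```text
side [[437.62998002   0.         253.66911507]
 [  0.         437.62998002 195.73390385]
 [  0.           0.           1.        ]] [ 491.63575117 -973.05607429  773.73588716] [ 0.77255127 -0.04440715 -0.14800381]
top [[433.22704358   0.         252.98257484]
 [  0.         433.22704358 199.780097  ]
 [  0.           0.           1.        ]] [ 382.72846187 -336.42359136  980.63267534] [ 0.16669046 -0.15756806 -1.48703715]
wrist [[297.31863964   0.         254.50820984]
 [  0.         297.31863964 190.62830649]
 [  0.           0.           1.        ]] [ 280.60100865 -591.45517105  373.56045447] [-0.25634159  0.18514586 -1.23228777]
{'time_s': 0.15, 'joint_positions': array([ 1.14280665,  0.33378592,  0.03985729,  1.46602945, -0.01338776,
        1.34327843, -0.05850701]), 'joint_velocities': array([-0.00049495, -0.00321625,  0.00117979, -0.00150637,  0.00034917,
       -0.00135584,  0.00074189]), 'effort': array([ 2.78625856e-03, -6.59045291e+01,  1.36741139e+00, -4.05869436e+01,
        1.68533233e-02,  9.63798899e-03, -1.60313704e-05]), 'eef_pos': array([ 209.76379544, -614.87288292,  230.62016119]), 'orientation': array([-3.09805189e+00, -5.13937666e-01,  4.53440871e-04]), 'contact_force': array([ 0.00296006, -0.1743885 ,  0.22843619]), 'torque': array([ 0.03823212,  0.01172309, -0.00241798]), 'gripper_force': 0.0, 'gripper_width': 85.60080464601509}
```

View pics/a.png

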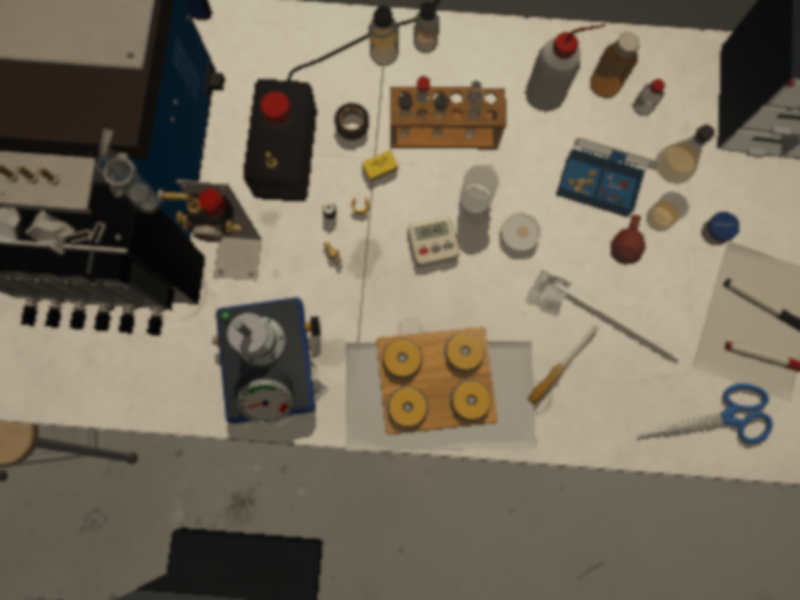

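View pics/b.png

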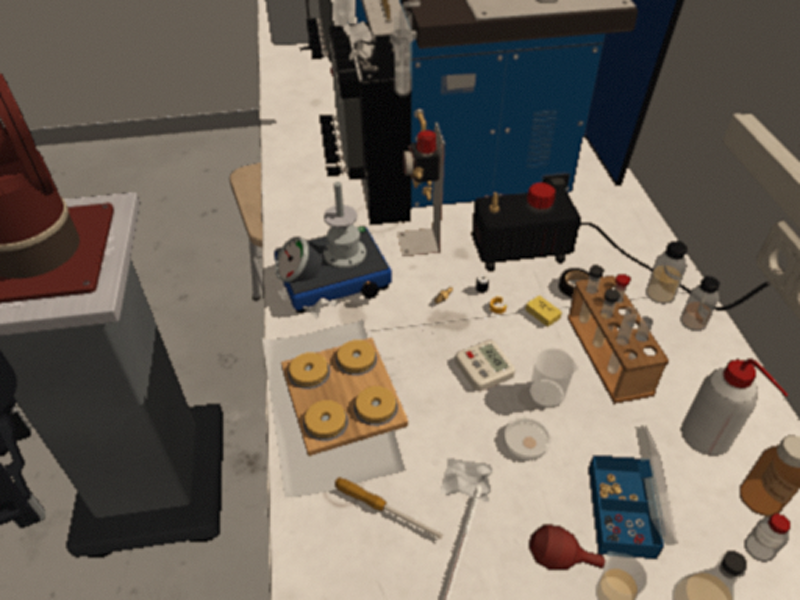

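The top view shows the rings at about (403,357), (465,350), (407,407) and (471,400) of 800x600, with the tester at the lower left. In the side view the spindle top is near (338,185). I'll enlarge both.

```bash
python3 - <<'E'
from h import *
import pickle
cs=pickle.load(open("c0.pkl","rb"))
def crop(n,u,v): # 80x60 x5
    return cv2.resize(cs[n]["pixels"][v:v+60,u:u+80],(400,300),interpolation=cv2.INTER_CUBIC)
m=np.vstack([np.hstack([crop("top",240,212),crop("top",130,195)]),np.hstack([crop("side",180,212),crop("side",170,115)])])
cv2.imwrite("pics/c.png",m[:,:,::-1])
E
```

```text
(no output)
```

View pics/c.png

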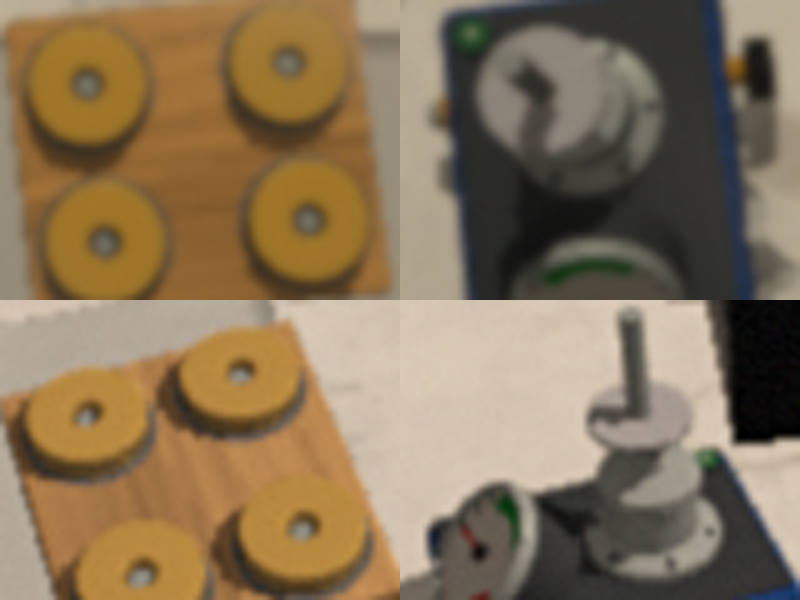

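```bash
python3 - <<'E'
from h import *
import pickle
cs=pickle.load(open("c0.pkl","rb"))
P=lambda u0,v0,x,y:(u0+(x+.5)/5-.5,v0+(y+.5)/5-.5)
T=[(88,85),(105,242),(289,63),(309,219)];S=[(241,72),(88,113),(302,229),(142,275)]
for a,b in zip(T,S):
    pa=P(240,212,*a);pb=P(180,212,*b)
    print(tri([ray(cs["top"],*pa),ray(cs["side"],*pb)]).round(1),atz(cs["top"],*pa,30).round(1),atz(cs["side"],*pb,30).round(1))
for n,a,b,z in(("sp",(115,65),(229,13),180),("plate",(140,88),(239,116),122)):
    pa=P(130,195,*a);pb=P(170,115,*b)
    print(n,tri([ray(cs["top"],*pa),ray(cs["side"],*pb)]).round(1),atz(cs["top"],*pa,z).round(1),atz(cs["side"],*pb,z).round(1))
o=bot.get_obs();print(R.from_rotvec(o["orientation"]).as_matrix().round(3))
c=cs["wrist"];M=R.from_rotvec(o["orientation"]).as_matrix()
print("cam in tool",M.T@(c["xyz"]-o["eef_pos"]), (M.T@R.from_rotvec(c["rotation"]).as_matrix()).round(3))
E
```

```text
[ 519.  -337.3   29.6] [ 519.4 -337.3   30. ] [ 518.6 -337.7   30. ]
[ 450.5 -350.    29.8] [ 451.2 -349.9   30. ] [ 449.8 -350.3   30. ]
[ 535.5 -425.7   28.1] [ 536.1 -425.4   30. ] [ 534.5 -427.3   30. ]
[ 467.4 -438.3   28.1] [ 468.1 -438.    30. ] [ 466.6 -439.8   30. ]
sp [ 521.1 -138.8  182.9] [ 522.2 -138.   180. ] [ 520.6 -134.9  180. ]
plate [ 522.4 -134.7  120.4] [ 523.7 -134.8  122. ] [ 520.7 -137.3  122. ]
[[ 0.946  0.323 -0.   ]
 [ 0.323 -0.946  0.001]
 [-0.    -0.001 -1.   ]]
cam in tool [  74.5916455     0.53349822 -142.94764513] [[-0.     0.956  0.292]
 [ 1.     0.     0.   ]
 [ 0.     0.292 -0.956]]
```

```bash
cat > t.py <<'E'
# t.py "last row sent" (or -) then target x y z yaw(deg of tool x): updates commanded pose, prints next rows
import sys,json,numpy as np,os
s=json.load(open("cmd.json")) if os.path.exists("cmd.json") else dict(p=[209.867,-615.158,231.308],yaw=18.84)
def M(y): c,q=np.cos(np.radians(y)),np.sin(np.radians(y)); return np.array([[c,q,0],[q,-c,0],[0,0,-1.]])
def main(a):
    if a[0]!="-":
        for r in a[0].split(";"):
            r=[float(v) for v in r.split(",")]
            s["p"]=list(np.array(s["p"])+M(s["yaw"])@np.array(r[:3])*150); s["yaw"]-=45*r[3]
        json.dump(s,open("cmd.json","w"))
    print("cmd",np.round(s["p"],2),round(s["yaw"],2))
    if len(a)>1:
        t=[float(v) for v in a[1:]]
        d=M(s["yaw"]).T@(np.array(t[:3])-s["p"])/150
        print("need",d.round(4),"twist",round((s["yaw"]-t[3])/45,4))
if __name__=="__main__": main(sys.argv[1:])
E
python3 t.py - 519 -337.5 150 10.7
python3 - <<'E'
from h import *
import pickle
cs=pickle.load(open("c0.pkl","rb"))
for n,l in(("top",[(200,300),(160,330),(235,275),(20,310)]),("side",[(375,220),(410,215),(437,250),(400,250)])):
    for u,v in l: print(n,u,v,atz(cs[n],(u+.5)/1.5625-.5,(v+.5)/1.5625-.5,0).round())
E
```

```text
cmd [ 209.87 -615.16  231.31] 18.84
need [ 2.5482 -1.0864  0.5421] twist 0.1809
top 200 300 [586. -31.   0.]
top 160 330 [537.  21.   0.]
top 235 275 [628. -78.   0.]
top 20 310 [550. 232.   0.]
side 375 220 [587.  -4.   0.]
side 410 215 [652.  -0.   0.]
side 437 250 [ 682. -103.    0.]
side 400 250 [619. -93.   0.]
```

Emit:
carry_out(increments=[[[0.35,-0.15,0,0.18],[0.7,-0.3,0,0.18],[1,-0.43,0,0.18],[1,-0.43,0,0.18]]], gripper=0.1, newtons=40)

```text
time_s: 0.65
eef_pos: [335.3, -502.1, 231.3]
orientation: [-3.125, -0.306, -0.003]
contact_force: [-0.6, -0.8, 0.5]
gripper_width: 76.8
gripper_force: 0.0
```

```bash
python3 t.py "1,-0.43,0,0.18" 519 -337.5 120 10.7;python3 -c "
from h import *
o=bot.get_obs();print(o['eef_pos'],o['gripper_width'],o['time_s'])"
```

```text
cmd [ 331.   -505.67  231.31] 10.74
need [ 1.4403 -0.868   0.7421] twist 0.0009
[ 335.31643228 -502.05592274  231.25574995] 76.79197254323476 0.65
```

Emit:
carry_out(increments=[[[0.35,-0.22,0,0],[0.7,-0.44,0.1,0],[1,-0.65,0.3,0],[1,-0.87,0.4,0],[1,-0.87,0.4,0],[1,-0.87,0.4,0]]])

```text
time_s: 1.4
eef_pos: [453.5, -351.2, 171.7]
orientation: [3.127, 0.291, 0.0]
contact_force: [-0.0, -0.3, -0.2]
gripper_width: 76.7
gripper_force: 0.0
```

```bash
python3 t.py "1,-0.87,0.4,0" 519 -337.5 110 10.7;python3 -c "
from h import *
o=bot.get_obs();print(o['eef_pos'],o['orientation'],o['gripper_width'],o['time_s'],abs(o['joint_velocities']).max())"
```

```text
cmd [ 454.06 -349.51  171.31] 10.74
need [0.4403 0.002  0.4087] twist 0.0009
[ 453.52387924 -351.15308407  171.71856538] [3.12703466e+00 2.91360646e-01 4.75140489e-05] 76.69695836569083 1.4 0.0153093453992125
```

```bash
cat > n.py <<'E'
import sys
from h import *
from t import M
o=bot.get_obs();r=o["orientation"];yaw=np.degrees(2*np.arctan2(r[1],r[0]))
yaw=(yaw+180)%360-180
print("pos",o["eef_pos"].round(2),"yaw",round(yaw,2),"F",np.round(o["contact_force"],2),"w",round(o["gripper_width"],1),"g",round(o["gripper_force"],1),"t",o["time_s"])
if len(sys.argv)>1:
    t=[float(v) for v in sys.argv[1:]]
    print("need",(M(yaw).T@(np.array(t[:3])-o["eef_pos"])/150).round(4),"twist",round((yaw-t[3])/45,4))
E
python3 n.py 519 -337.5 110 10.7
```

```text
pos [ 453.52 -351.15  171.72] yaw 10.65 F [-0.04 -0.31 -0.19] w 76.7 g 0.0 t 1.4
need [ 0.4458 -0.0088  0.4115] twist -0.0012
```

Emit:
carry_out(increments=[[[0.22,0,0.2,0],[0.44,0,0.4,0],[0.44,0,0.4,0],[0.44,0,0.4,0]]])

```text
time_s: 1.9
eef_pos: [518.4, -339.2, 111.9]
orientation: [3.127, 0.291, 0.0]
contact_force: [-0.1, -0.4, -0.5]
gripper_width: 77.1
gripper_force: 0.0
```

```bash
python3 n.py 519 -337.5 20 10.7; python3 - <<'E'
from h import *
import pickle
c=bot.read_camera("wrist");pickle.dump((c,bot.get_obs()),open("w1.pkl","wb"))
cv2.imwrite("pics/d.png",cv2.resize(c["pixels"],(800,600),interpolation=cv2.INTER_CUBIC)[:,:,::-1])
E
```

```text
pos [ 518.38 -339.21  111.92] yaw 10.62 F [-0.11 -0.41 -0.51] w 77.1 g 0.0 t 1.9
need [ 0.0061 -0.0104  0.6128] twist -0.0019
```

View pics/d.png

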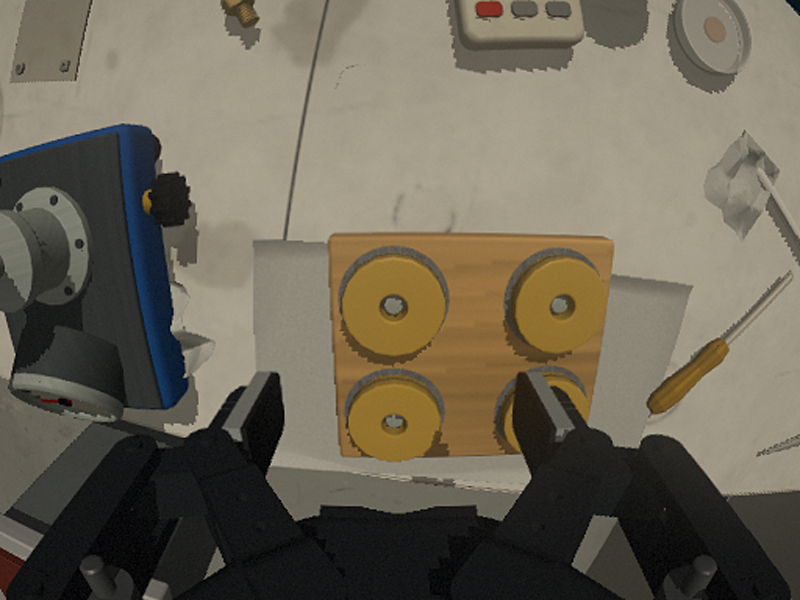

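The target ring's bore is at (394,305). The other bores are at (394,422) and (560,305).

```bash
python3 - <<'E'
from h import *
import pickle
c,o=pickle.load(open("w1.pkl","rb"))
for p in((394,305),(394,422),(560,305)):
    print(atz(c,(p[0]+.5)/1.5625-.5,(p[1]+.5)/1.5625-.5,30,True).round(1))
E
```

```text
[ 520.4 -337.4   30. ]
[ 452. -350.   30.]
[ 536.5 -423.9   30. ]
```

Emit:
carry_out(increments=[[[0.012,-0.01,0.3,0],[0.012,-0.01,0.5,0],[0.012,-0.01,0.63,0],[0.012,-0.01,0.63,0],[0.012,-0.01,0.63,0]]])

```text
time_s: 2.58
eef_pos: [521.2, -336.2, 18.4]
orientation: [3.127, 0.293, 0.003]
contact_force: [-0.6, -0.5, 0.8]
gripper_width: 76.7
gripper_force: 0.0
```

```bash
python3 n.py 520 -337.4 16 10.7
```

```text
pos [ 521.15 -336.22   18.4 ] yaw 10.71 F [-0.63 -0.52  0.83] w 76.7 g 0.0 t 2.575
need [-0.009   0.0063  0.016 ] twist 0.0003
```

Emit:
carry_out(increments=[[[-0.005,0.004,0.016,0],[-0.005,0.004,0.016,0],[-0.005,0.004,0.016,0],[-0.005,0.004,0.016,0],[-0.005,0.004,0.016,0],[-0.005,0.004,0.016,0]]], gripper=1, newtons=40)

```text
time_s: 3.32
eef_pos: [520.3, -336.6, 15.9]
orientation: [3.127, 0.294, 0.002]
contact_force: [-2.8, -0.3, 7.2]
gripper_width: 52.4
gripper_force: 40.6
```

```bash
python3 n.py 520 -337.4 230 10.7
```

```text
pos [ 520.29 -336.63   15.87] yaw 10.73 F [-2.77 -0.33  7.23] w 52.4 g 40.6 t 3.325
need [-0.0029  0.0046 -1.4276] twist 0.0007
```

Emit:
carry_out(increments=[[[0,0,-0.1,0],[0,0,-0.3,0],[0,0,-0.6,0],[0,0,-0.9,0],[0,0,-1,0],[0,0,-1,0]]])

```text
time_s: 4.08
eef_pos: [520.1, -336.3, 165.3]
orientation: [3.127, 0.294, 0.002]
contact_force: [-0.1, -0.2, -3.1]
gripper_width: 52.8
gripper_force: 42.6
```

Emit:
carry_out(increments=[[[0,0,-0.3,0],[0,-0.3,-0.35,0],[0,-0.5,-0.35,0],[0,-0.5,-0.35,0],[0,-0.5,-0.35,0]]])

```text
time_s: 4.7
eef_pos: [505.1, -262.9, 215.4]
orientation: [-3.127, -0.293, 0.003]
contact_force: [0.1, 0.0, -2.8]
gripper_width: 52.7
gripper_force: 43.3
```

```bash
python3 n.py 521 -138 220 10.7; python3 - <<'E'
from h import *
import pickle
c=bot.read_camera("wrist");pickle.dump((c,bot.get_obs()),open("w2.pkl","wb"))
cv2.imwrite("pics/e.png",cv2.resize(c["pixels"],(800,600),interpolation=cv2.INTER_CUBIC)[:,:,::-1])
E
```

```text
pos [ 505.07 -262.88  215.4 ] yaw 10.71 F [ 0.08  0.04 -2.76] w 52.7 g 43.3 t 4.7
need [ 0.2591 -0.7983 -0.0307] twist 0.0003
```

View pics/e.png

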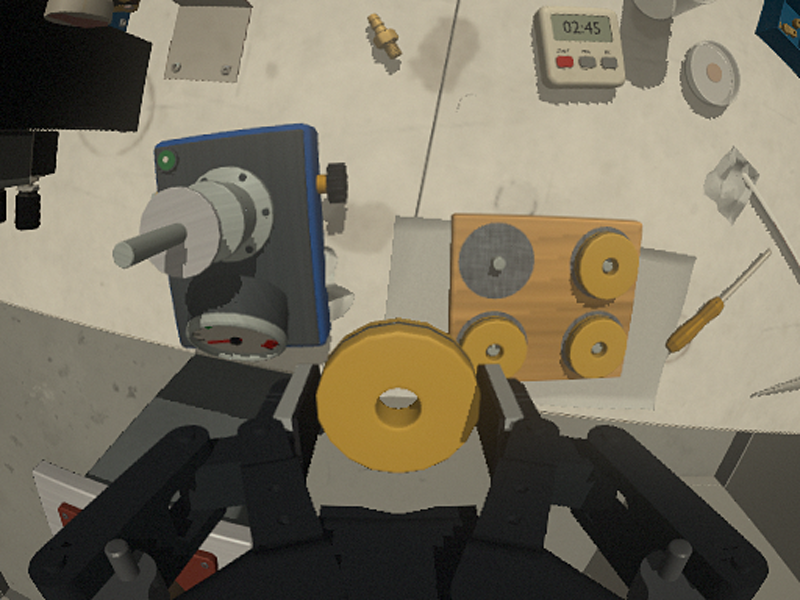

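```bash
python3 n.py 472 -146.5 205 10.7
```

```text
pos [ 505.17 -263.26  215.62] yaw 10.68 F [-0.43 -0.24 -2.49] w 52.3 g 43.3 t 4.75
need [-0.0731 -0.8059  0.0708] twist -0.0005
```

Emit:
carry_out(increments=[[[0,-0.3,0,0],[-0.04,-0.6,0.03,0],[-0.075,-0.8,0.07,0],[-0.075,-0.806,0.07,0],[-0.075,-0.806,0.07,0],[-0.075,-0.806,0.07,0]]])

```text
time_s: 5.5
eef_pos: [472.4, -147.1, 206.3]
orientation: [-3.128, -0.291, 0.0]
contact_force: [-0.4, 0.1, -2.6]
gripper_width: 52.2
gripper_force: 43.4
```

```bash
python3 n.py; python3 - <<'E'
from h import *
import pickle
c=bot.read_camera("wrist");pickle.dump((c,bot.get_obs()),open("w3.pkl","wb"))
cv2.imwrite("pics/f.png",cv2.resize(c["pixels"][130:330,150:350],(600,600),interpolation=cv2.INTER_CUBIC)[:,:,::-1])
E
```

```text
pos [ 472.45 -147.11  206.33] yaw 10.63 F [-0.35  0.15 -2.55] w 52.2 g 43.4 t 5.5
```

View pics/f.png

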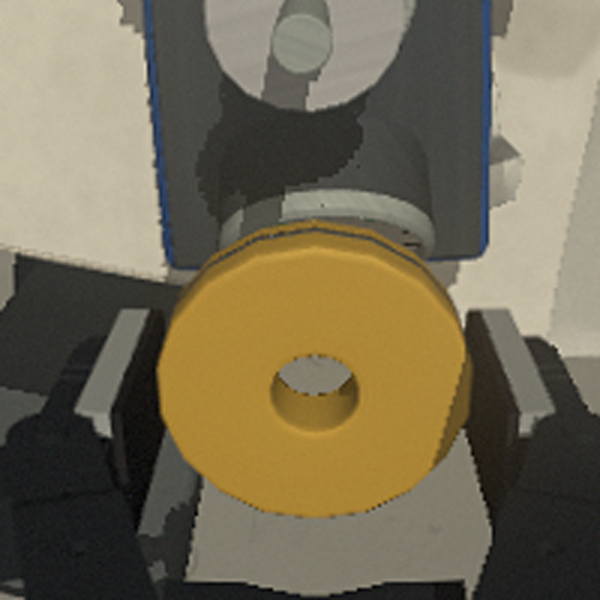

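Ring bore top centre is at (314,393) and the spindle top centre at (302,43) in the crop (3x, origin 150,130).

```bash
python3 - <<'E'
from h import *
import pickle
c,o=pickle.load(open("w3.pkl","rb"))
P=lambda x,y:(150+(x+.5)/3-.5,130+(y+.5)/3-.5)
z=o["eef_pos"][2];M=R.from_rotvec(o["orientation"]).as_matrix()
for dz in(12,14,16):
  b=atz(c,*P(314,393),z+dz,True);print("bore",b.round(1),"tool",(M.T@(b-o["eef_pos"])).round(1))
l=atz(c,*P(158,385),z+14,True);r=atz(c,*P(470,385),z+14,True);print(np.linalg.norm(l-r))
for h in(180,):
  s=atz(c,*P(302,43),h,True);print("spindle",s.round(1),(M.T@(s-o["eef_pos"])).round(2))
l=atz(c,*P(272,43),180,True);r=atz(c,*P(332,43),180,True);print("dia",np.linalg.norm(l-r))
# pin at the rack, w2 view spindle
c2,o2=pickle.load(open("w2.pkl","rb"))
s=ray(c2,(124.5)/1.5625-.5,(256.5)/1.5625-.5,True);s3=ray(c,*P(302,43),True);print("tri",tri([s,s3]).round(1))
E
```

```text
bore [ 470.1 -148.   218.3] tool [ -2.5   0.7 -12. ]
bore [ 471.3 -147.8  220.3] tool [ -1.3   0.7 -14. ]
bore [ 472.4 -147.6  222.3] tool [ -0.1   0.7 -16. ]
52.25237047669684
spindle [ 522.1 -135.9  180. ] [50.89 -1.63 26.3 ]
dia 11.46354233672131
tri [ 521.7 -136.   179.1]
```

Emit:
carry_out(increments=[[[0.15,-0.005,0.05,0],[0.3,-0.015,0.08,0],[0.346,-0.016,0.1,0],[0.346,-0.016,0.13,0],[0.346,-0.016,0.14,0],[0.346,-0.016,0.14,0]]])

```text
time_s: 6.3
eef_pos: [522.2, -134.2, 185.5]
orientation: [3.128, 0.293, -0.0]
contact_force: [0.8, 0.0, -3.3]
gripper_width: 52.4
gripper_force: 43.4
```

```bash
python3 n.py 523.8 -135.1 184 10.7; python3 -c "
from t import M
print(M(10.63)@[52,-2.3,22]+[472.45,-147.11,206.33])"
```

```text
pos [ 522.24 -134.15  185.48] yaw 10.7 F [ 0.8   0.02 -3.28] w 52.4 g 43.4 t 6.3
need [0.0091 0.0081 0.0099] twist -0.0
[ 523.13335091 -135.2572391   184.33      ]
```

Emit:
carry_out(increments=[[[0.003,0.005,0.01,0],[0.003,0.005,0.02,0],[0.003,0.005,0.03,0],[0.003,0.005,0.04,0],[0.003,0.005,0.05,0],[0.003,0.005,0.05,0],[0.003,0.005,0.05,0]]])

```text
time_s: 7.18
eef_pos: [523.4, -134.4, 178.0]
orientation: [-3.128, -0.294, -0.0]
contact_force: [-0.1, -0.0, -2.7]
gripper_width: 52.5
gripper_force: 43.4
```

```bash
python3 n.py 523.1 -135.3 176 10.7
```

```text
pos [ 523.4  -134.38  177.98] yaw 10.74 F [-0.15 -0.03 -2.72] w 52.5 g 43.4 t 7.175
need [-0.0031  0.0056  0.0132] twist 0.0009
```

Emit:
carry_out(increments=[[[-0.002,0.005,0,0],[-0.002,0.005,0.01,0],[-0.002,0.005,0.02,0],[-0.002,0.005,0.03,0],[-0.002,0.005,0.03,0],[-0.002,0.005,0.03,0]]])

```text
time_s: 7.92
eef_pos: [523.2, -135.2, 173.5]
orientation: [-3.128, -0.294, -0.0]
contact_force: [0.1, 0.3, -2.6]
gripper_width: 52.2
gripper_force: 43.4
```

```bash
python3 n.py 523.1 -135.3 170 10.7
```

```text
pos [ 523.23 -135.18  173.45] yaw 10.74 F [ 0.13  0.3  -2.56] w 52.2 g 43.4 t 7.925
need [-0.001   0.0006  0.023 ] twist 0.0008
```

Emit:
carry_out(increments=[[[0,0,0.015,0],[0,0,0.03,0],[0,0,0.045,0],[0,0,0.045,0]]])

```text
time_s: 8.43
eef_pos: [523.0, -135.1, 166.4]
orientation: [-3.128, -0.294, 0.001]
contact_force: [0.1, 0.8, -2.4]
gripper_width: 52.4
gripper_force: 43.4
```

```bash
python3 n.py 523.1 -135.3 124 10.7; python3 - <<'E'
from h import *
c=bot.read_camera("wrist")
cv2.imwrite("pics/g.png",cv2.resize(c["pixels"][130:330,120:386],(800,600),interpolation=cv2.INTER_CUBIC)[:,:,::-1])
E
```

```text
pos [ 523.04 -135.15  166.39] yaw 10.74 F [ 0.14  0.85 -2.37] w 52.4 g 43.4 t 8.425
need [2.000e-04 1.100e-03 2.826e-01] twist 0.0008
```

View pics/g.png

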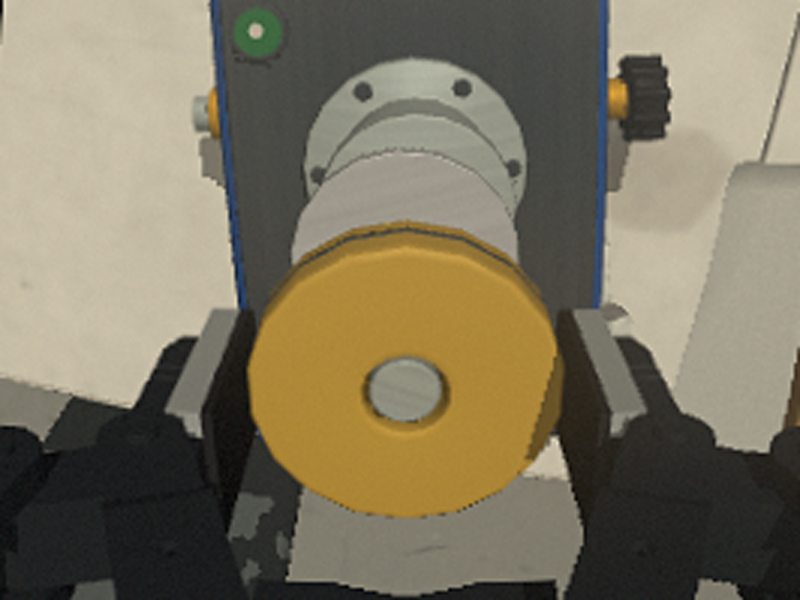

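The spindle's end shows inside the bore at (405,390), so the ring is threaded. Next I lower it along the spindle.

Emit:
carry_out(increments=[[[0,-0.003,0.04,0],[0,-0.003,0.09,0],[0,-0.003,0.14,0],[0,-0.003,0.19,0],[0,-0.003,0.24,0],[0,-0.003,0.25,0],[0,-0.003,0.25,0]]])

```text
time_s: 9.35
eef_pos: [523.2, -134.8, 129.2]
orientation: [-3.128, -0.294, 0.0]
contact_force: [-0.6, -0.5, -2.4]
gripper_width: 52.9
gripper_force: 43.4
```

```bash
python3 n.py 523.1 -135.0 122 10.7
```

```text
pos [ 523.15 -134.75  129.17] yaw 10.74 F [-0.63 -0.51 -2.44] w 52.9 g 43.4 t 9.35
need [-0.0007  0.0016  0.0478] twist 0.0008
```

Emit:
carry_out(increments=[[[0,0,0.01,0],[0,0,0.02,0],[0,0,0.03,0],[0,0,0.035,0],[0,0,0.035,0],[0,0,0.035,0]]])

```text
time_s: 10.1
eef_pos: [523.1, -134.7, 124.0]
orientation: [-3.128, -0.294, -0.0]
contact_force: [0.7, -0.2, -2.6]
gripper_width: 52.2
gripper_force: 43.4
```

```bash
python3 n.py 523.1 -135.0 122 10.7
```

```text
pos [ 523.13 -134.75  123.95] yaw 10.74 F [ 0.72 -0.22 -2.57] w 52.2 g 43.4 t 10.1
need [-0.0005  0.0016  0.013 ] twist 0.0008
```

Emit:
carry_out(increments=[[[0,0,0.006,0],[0,0,0.012,0],[0,0,0.018,0],[0,0,0.018,0],[0,0,0.018,0]]])

```text
time_s: 10.72
eef_pos: [523.2, -134.7, 121.4]
orientation: [3.128, 0.294, 0.0]
contact_force: [-1.2, 1.3, 0.8]
gripper_width: 52.9
gripper_force: 43.7
```

```bash
python3 n.py 523.1 -135.0 122 10.7
```

```text
pos [ 523.18 -134.74  121.4 ] yaw 10.74 F [-1.19  1.28  0.82] w 52.9 g 43.7 t 10.725
need [-0.0008  0.0016 -0.004 ] twist 0.0009
```

Emit:
carry_out(increments=[[[0,0,0,0],[0,0,0,0],[0,0,0,0],[0,0,-0.1,0],[0,0,-0.3,0],[0,0,-0.6,0],[0,0,-0.75,0],[0,0,-0.75,0]]], gripper=0.1)

```text
time_s: 11.72
eef_pos: [524.3, -134.9, 236.6]
orientation: [3.126, 0.294, 0.007]
contact_force: [0.1, 0.5, -0.8]
gripper_width: 76.8
gripper_force: 0.0
```

```bash
python3 n.py 450.5 -350.3 130 10.7; python3 - <<'E'
from h import *
a=bot.read_camera("side")["pixels"][115:175,170:250]; b=bot.read_camera("wrist")["pixels"][100:340,100:420]
cv2.imwrite("pics/i.png",np.hstack([cv2.resize(a,(400,300),interpolation=cv2.INTER_CUBIC),cv2.resize(b,(400,300),interpolation=cv2.INTER_AREA)])[:,:,::-1])
E
```

```text
pos [ 524.32 -134.91  236.61] yaw 10.74 F [ 0.14  0.54 -0.76] w 76.8 g 0.0 t 11.725
need [-0.7511  1.3191  0.7107] twist 0.0009
```

View pics/i.png

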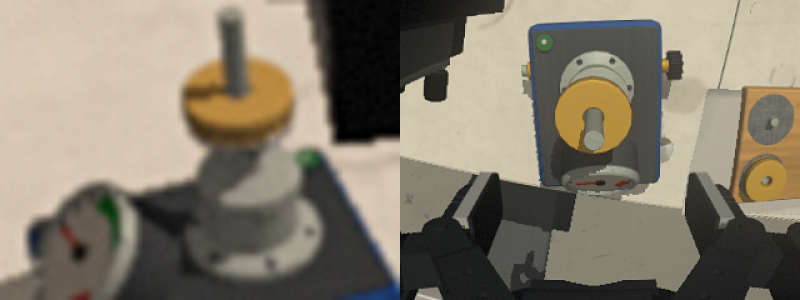

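Ring 1 is seated level and the needle is still at rest. On to the second ring.

Emit:
carry_out(increments=[[[-0.2,0.35,0,0],[-0.4,0.7,0,0],[-0.6,1,0.1,0],[-0.75,1,0.3,0],[-0.75,1,0.4,0],[-0.75,1,0.4,0]]])

```text
time_s: 12.58
eef_pos: [440.5, -301.8, 172.3]
orientation: [-3.126, -0.296, 0.003]
contact_force: [-0.2, 0.1, 0.8]
gripper_width: 76.5
gripper_force: 0.0
```

```bash
python3 n.py 450.5 -350.3 60 10.7
```

```text
pos [ 440.47 -301.8   172.33] yaw 10.8 F [-0.23  0.14  0.83] w 76.5 g 0.0 t 12.575
need [0.0051 0.3301 0.7489] twist 0.0023
```

Emit:
carry_out(increments=[[[0.005,0.32,0.1,0.002],[0.005,0.33,0.4,0.002],[0.005,0.33,0.75,0.002],[0.005,0.33,0.75,0.002],[0.005,0.33,0.75,0.002],[0.005,0.33,0.75,0.002]]])

```text
time_s: 13.32
eef_pos: [452.3, -352.3, 64.0]
orientation: [3.125, 0.292, 0.005]
contact_force: [-0.6, 0.5, 0.3]
gripper_width: 76.9
gripper_force: 0.0
```

```bash
python3 n.py 450.5 -350.3 16 10.7
```

```text
pos [ 452.31 -352.32   63.98] yaw 10.68 F [-0.62  0.53  0.27] w 76.9 g 0.0 t 13.325
need [-0.0093 -0.0154  0.3198] twist -0.0005
```

Emit:
carry_out(increments=[[[-0.006,-0.012,0.1,0],[-0.006,-0.012,0.2,0],[-0.006,-0.012,0.3,0],[-0.006,-0.012,0.3,0],[-0.006,-0.012,0.3,0]]])

```text
time_s: 13.95
eef_pos: [449.4, -350.0, 16.2]
orientation: [-3.128, -0.291, 0.0]
contact_force: [0.9, 0.7, -0.1]
gripper_width: 76.8
gripper_force: 0.0
```

```bash
python3 n.py 450.5 -350.3 16.5 10.7
```

```text
pos [ 449.37 -350.02   16.21] yaw 10.65 F [ 0.89  0.66 -0.13] w 76.8 g 0.0 t 13.95
need [ 0.007   0.0032 -0.0019] twist -0.0012
```

Emit:
carry_out(increments=[[[0.004,0.003,0,0],[0.004,0.003,0,0],[0.004,0.003,0,0],[0.004,0.003,0,0],[0.004,0.003,0,0],[0.004,0.003,0,0],[0.004,0.003,0,0]]], gripper=1)

```text
time_s: 14.82
eef_pos: [450.4, -350.6, 17.3]
orientation: [3.127, 0.291, 0.001]
contact_force: [-0.9, 1.9, 5.7]
gripper_width: 52.2
gripper_force: 40.6
```

Emit:
carry_out(increments=[[[0,0,-0.1,0],[0,0,-0.3,0],[0,0,-0.6,0],[0,0,-0.9,0],[0,0,-1,0],[0,0,-1,0]]])

```text
time_s: 15.58
eef_pos: [450.2, -350.5, 166.8]
orientation: [3.127, 0.291, 0.002]
contact_force: [0.3, -0.6, -2.6]
gripper_width: 52.8
gripper_force: 42.6
```

```bash
python3 n.py 472 -146.5 220 10.7
```

```text
pos [ 450.16 -350.49  166.84] yaw 10.64 F [ 0.27 -0.56 -2.63] w 52.8 g 42.6 t 15.575
need [ 0.3943 -1.3096 -0.3544] twist -0.0012
```

Emit:
carry_out(increments=[[[0.1,-0.1,-0.3,0],[0.2,-0.4,-0.3,0],[0.3,-0.7,-0.3,0],[0.39,-1,-0.3,0],[0.39,-1,-0.3,0]]])

```text
time_s: 16.2
eef_pos: [479.6, -187.5, 209.2]
orientation: [-3.125, -0.301, 0.004]
contact_force: [-0.5, -1.0, -2.9]
gripper_width: 52.5
gripper_force: 43.3
```

```bash
python3 n.py 472 -146.5 208 10.7
```

```text
pos [ 479.63 -187.49  209.24] yaw 11.02 F [-0.55 -1.05 -2.85] w 52.5 g 43.3 t 16.2
need [ 0.0023 -0.278   0.0082] twist 0.007
```

Emit:
carry_out(increments=[[[0,-0.26,0,0.005],[0,-0.27,0.01,0.005],[0,-0.27,0.01,0.005],[0,-0.27,0.01,0.005],[0,-0.27,0.01,0.005]]])

```text
time_s: 16.82
eef_pos: [472.1, -153.0, 209.5]
orientation: [-3.129, -0.283, 0.001]
contact_force: [0.4, -0.1, -1.8]
gripper_width: 52.6
gripper_force: 43.3
```

```bash
python3 n.py; python3 - <<'E'
from h import *
import pickle
c=bot.read_camera("wrist");pickle.dump((c,bot.get_obs()),open("w4.pkl","wb"))
cv2.imwrite("pics/j.png",cv2.resize(c["pixels"][130:330,150:350],(600,600),interpolation=cv2.INTER_CUBIC)[:,:,::-1])
E
```

```text
pos [ 472.14 -153.04  209.45] yaw 10.36 F [ 0.36 -0.09 -1.75] w 52.6 g 43.3 t 16.825
```

View pics/j.png

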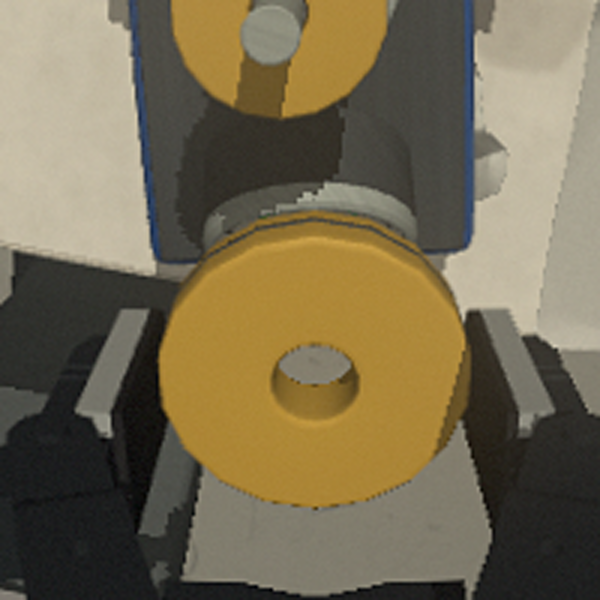

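```bash
cat > sp.py <<'E'
from h import *
import pickle,sys
f,bx,by,sx,sy,dz=sys.argv[1],*map(float,sys.argv[2:])
c,o=pickle.load(open(f,"rb"))
P=lambda x,y:(150+(x+.5)/3-.5,130+(y+.5)/3-.5)
z=o["eef_pos"][2];M=R.from_rotvec(o["orientation"]).as_matrix();T=lambda q:M.T@(q-o["eef_pos"])
b=T(atz(c,*P(bx,by),z+dz,True));s0=atz(c,*P(sx,sy),180,True);s=T(s0)
print("bore",b.round(2),"spindle",s.round(2),s0.round(1),"shift",(s-b).round(2),((s-b)/150).round(4),"tcp target",(o["eef_pos"]+M@(s-b)).round(1), "yaw",c["rotation"])
E
python3 sp.py w3.pkl 314 393 302 43 14; python3 sp.py w4.pkl 315 382 270.5 35 12.7; python3 n.py
```

```text
bore [ -1.28   0.66 -14.  ] spindle [50.89 -1.63 26.3 ] [ 522.1 -135.9  180. ] shift [52.17 -2.29 40.3 ] [ 0.3478 -0.0152  0.2686] tcp target [ 523.3 -135.1  166. ] yaw [-0.24725605  0.20516592 -1.37454884]
bore [  0.12   0.81 -12.7 ] spindle [52.01 -7.8  29.51] [ 521.9 -135.8  180. ] shift [51.9  -8.61 42.21] [ 0.346  -0.0574  0.2814] tcp target [ 521.7 -135.1  167.3] yaw [-0.2470371   0.20622099 -1.37924064]
pos [ 472.17 -152.89  209.52] yaw 10.37 F [ 0.09  0.19 -2.25] w 52.5 g 43.3 t 16.875
```

```bash
python3 n.py 521.6 -134.8 187 10.7
```

```text
pos [ 472.17 -152.89  209.52] yaw 10.37 F [ 0.09  0.19 -2.25] w 52.5 g 43.3 t 16.875
need [ 0.3459 -0.0593  0.1501] twist -0.0074
```

Emit:
carry_out(increments=[[[0.15,-0.03,0.05,-0.005],[0.3,-0.06,0.1,-0.005],[0.345,-0.06,0.14,-0.005],[0.345,-0.06,0.14,-0.005],[0.345,-0.06,0.14,-0.005],[0.345,-0.06,0.14,-0.005]]])

```text
time_s: 17.62
eef_pos: [521.2, -134.6, 189.2]
orientation: [3.128, 0.29, 0.001]
contact_force: [0.7, -0.3, -2.0]
gripper_width: 52.2
gripper_force: 43.3
```

```bash
python3 n.py 521.6 -134.8 180 10.7
```

```text
pos [ 521.19 -134.55  189.16] yaw 10.61 F [ 0.68 -0.28 -1.96] w 52.2 g 43.3 t 17.625
need [0.0024 0.0021 0.061 ] twist -0.0021
```

Emit:
carry_out(increments=[[[0.002,0.001,0.02,0],[0.002,0.001,0.04,0],[0.002,0.001,0.05,0],[0.002,0.001,0.06,0],[0.002,0.001,0.07,0],[0.002,0.001,0.08,0],[0.002,0.001,0.08,0],[0.002,0.001,0.08,0]]])

```text
time_s: 18.62
eef_pos: [521.9, -134.2, 176.8]
orientation: [-3.128, -0.291, -0.0]
contact_force: [0.1, -0.5, -2.6]
gripper_width: 52.3
gripper_force: 43.3
```

```bash
python3 n.py 521.6 -134.8 170 10.7
```

```text
pos [ 521.85 -134.16  176.78] yaw 10.65 F [ 0.15 -0.55 -2.64] w 52.3 g 43.3 t 18.625
need [-0.0024  0.0039  0.0452] twist -0.0012
```

Emit:
carry_out(increments=[[[-0.002,0.003,0.01,0],[-0.002,0.003,0.02,0],[-0.002,0.003,0.03,0],[-0.002,0.003,0.045,0],[-0.002,0.003,0.045,0],[-0.002,0.003,0.045,0]]])

```text
time_s: 19.38
eef_pos: [521.7, -134.7, 170.0]
orientation: [-3.128, -0.291, -0.0]
contact_force: [0.0, -0.1, -1.8]
gripper_width: 52.3
gripper_force: 43.3
```

```bash
python3 n.py 521.6 -134.8 141 10.7
```

```text
pos [ 521.66 -134.67  170.  ] yaw 10.64 F [ 0.05 -0.1  -1.81] w 52.3 g 43.3 t 19.375
need [-0.0006  0.0008  0.1933] twist -0.0012
```

Emit:
carry_out(increments=[[[0,0,0.03,0],[0,0,0.07,0],[0,0,0.11,0],[0,0,0.15,0],[0,0,0.18,0],[0,0,0.18,0],[0,0,0.18,0]]])

```text
time_s: 20.25
eef_pos: [521.8, -134.7, 143.1]
orientation: [3.128, 0.292, 0.0]
contact_force: [-0.5, -0.4, -2.7]
gripper_width: 51.9
gripper_force: 43.3
```

```bash
python3 n.py 521.6 -134.8 137.3 10.7
```

```text
pos [ 521.75 -134.66  143.11] yaw 10.65 F [-0.47 -0.44 -2.73] w 51.9 g 43.3 t 20.25
need [-0.0012  0.0008  0.0388] twist -0.0011
```

Emit:
carry_out(increments=[[[0,0,0.01,0],[0,0,0.02,0],[0,0,0.03,0],[0,0,0.036,0],[0,0,0.036,0],[0,0,0.036,0]]])

```text
time_s: 21.0
eef_pos: [521.7, -134.6, 137.6]
orientation: [-3.128, -0.291, -0.0]
contact_force: [-0.6, 0.0, -2.5]
gripper_width: 52.6
gripper_force: 43.3
```

```bash
python3 n.py 521.6 -134.8 137.3 10.7
```

```text
pos [ 521.65 -134.63  137.6 ] yaw 10.65 F [-0.63  0.   -2.5 ] w 52.6 g 43.3 t 21.0
need [-0.0006  0.001   0.002 ] twist -0.0012
```

Emit:
carry_out(increments=[[[0,0,0.007,0],[0,0,0.014,0],[0,0,0.02,0],[0,0,0.02,0],[0,0,0.02,0]]])

```text
time_s: 21.62
eef_pos: [521.7, -134.7, 134.7]
orientation: [3.128, 0.291, 0.0]
contact_force: [-0.1, 0.7, -0.5]
gripper_width: 52.3
gripper_force: 43.5
```

```bash
python3 n.py 521.6 -134.8 137.3 10.7
```

```text
pos [ 521.7  -134.68  134.65] yaw 10.65 F [-0.15  0.74 -0.53] w 52.3 g 43.5 t 21.625
need [-0.0008  0.0006 -0.0177] twist -0.0012
```

Emit:
carry_out(increments=[[[0,0,0.007,0],[0,0,0.014,0],[0,0,0.014,0],[0,0,0.014,0]]])

```text
time_s: 22.12
eef_pos: [521.7, -134.7, 132.5]
orientation: [3.128, 0.291, 0.0]
contact_force: [-0.4, 0.3, 0.9]
gripper_width: 52.3
gripper_force: 43.6
```

```bash
python3 n.py 521.6 -134.8 137.3 10.7
```

```text
pos [ 521.72 -134.67  132.54] yaw 10.64 F [-0.35  0.34  0.92] w 52.3 g 43.6 t 22.125
need [-0.0009  0.0007 -0.0318] twist -0.0012
```

Fully supported now. Release, rise and look at the dial.

Emit:
carry_out(increments=[[[0,0,0,0],[0,0,0,0],[0,0,0,0],[0,0,-0.1,0],[0,0,-0.3,0],[0,0,-0.55,0],[0,0,-0.68,0],[0,0,-0.68,0]]], gripper=0.1)

```text
time_s: 23.12
eef_pos: [522.7, -134.8, 237.0]
orientation: [3.127, 0.291, 0.006]
contact_force: [0.3, 0.3, -0.4]
gripper_width: 77.0
gripper_force: 0.0
```

```bash
python3 n.py 535.5 -426 130 10.7; python3 - <<'E'
from h import *
a=bot.read_camera("side")["pixels"][115:175,170:250]; w=bot.read_camera("wrist")["pixels"];b=w[100:340,100:420]
import pickle;pickle.dump(w,open("w5.pkl","wb"))
cv2.imwrite("pics/k.png",np.hstack([cv2.resize(a,(400,300),interpolation=cv2.INTER_CUBIC),cv2.resize(w[175:280,190:330],(400,300),interpolation=cv2.INTER_CUBIC)])[:,:,::-1])
E
```

```text
pos [ 522.65 -134.78  236.98] yaw 10.65 F [ 0.25  0.3  -0.43] w 77.0 g 0.0 t 23.125
need [-0.2745  1.9238  0.7132] twist -0.0012
```

View pics/k.png

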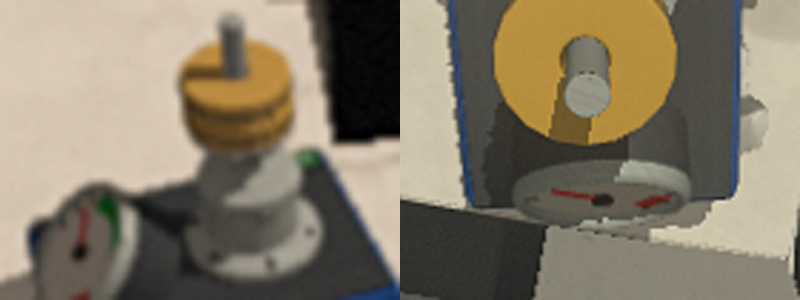

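Ring 2 is seated and the needle has moved: in the side crop it runs from pivot (78,252) to tip (84,208), and in the wrist crop from (602,200) to (552,190). I'll project that into the dial plane to get the angle.

```bash
cat > dial.py <<'E'
from h import *
import pickle
cs=pickle.load(open("c0.pkl","rb"));t=cs["top"];s=cs["side"]
q=lambda u,v:((u+.5)/1.5625-.5,(v+.5)/1.5625-.5)
C=[atz(t,*q(*p),42) for p in((217,310),(228,422),(300,298),(313,410))]
e1=(C[0]-C[1])+(C[2]-C[3]);e2=(C[0]-C[2])+(C[1]-C[3])
yaw=np.degrees((np.arctan2(e1[1],e1[0])+np.arctan2(-e2[0],e2[1]))/2);print("tester yaw",np.degrees(np.arctan2(e1[1],e1[0])),np.degrees(np.arctan2(-e2[0],e2[1])))
f=np.array([np.cos(np.radians(yaw)),np.sin(np.radians(yaw)),0]);l=np.array([-f[1],f[0],0]);z=np.array([0,0,1.])
a=np.radians(46);n=np.cos(a)*z-np.sin(a)*f;up=np.sin(a)*z+np.cos(a)*f
def ang(c,pu,tu,fish,D):
    o,d=ray(c,*pu,fish);P=o+d*np.dot(D-o,n)/(d@n)
    o,d=ray(c,*tu,fish);T=o+d*np.dot(D-o,n)/(d@n)
    v=T-P;return np.arctan2(v@up,v@l),np.linalg.norm(v) # clockwise from left
SC=lambda x,y:(170+(x+.5)/5-.5,115+(y+.5)/5-.5)
TP=q(264.5,403.5)
D=tri([ray(t,*TP),ray(s,*SC(79,252))]);print("dial",D)
if __name__=="__main__":
    print("rest",ang(s,SC(79,251),SC(68,235),0,D))
    print("now side",ang(s,SC(79,252),SC(84,208),0,D))
    print("green ends side",ang(s,SC(79,251),SC(97,197),0,D),ang(s,SC(79,251),SC(117,243),0,D))
    # red-pixel needle direction in the side crop, before and now
    for nm,im in(("before",s["pixels"]),("now",bot.read_camera("side")["pixels"])):
        k=im[150:172,176:200].astype(int);m=(k[:,:,0]-np.maximum(k[:,:,1],k[:,:,2]))
        print(nm);[print(176+x,150+y,m[y,x],end="; ") for y,x in zip(*np.where(m>22))];print()
E
python3 dial.py
```

```text
tester yaw 12.779104462034853 12.71246847636966
dial [ 437.08617785 -157.75831896   65.56455765]
rest (np.float64(-0.14997617092679646), np.float64(15.659731981192195))
now side (np.float64(0.5845518338726228), np.float64(23.790684220143547))
green ends side (np.float64(0.9352628854843356), np.float64(28.06575119046176)) (np.float64(2.2924454771090677), np.float64(29.761273161312214))
before
182 160 24; 183 160 29; 182 161 34; 183 161 50; 184 161 27; 183 162 43; 184 162 41; 183 163 24; 184 163 43; 185 163 26; 184 164 28; 
now
186 156 23; 187 156 25; 186 157 36; 187 157 33; 186 158 45; 187 158 35; 186 159 49; 187 159 34; 186 160 47; 187 160 27; 186 161 47; 187 161 25; 185 162 24; 186 162 48; 187 162 24; 186 163 35;
```

The needle stands at about 0.6 rad, below the green (0.95), so a third ring is needed and should bring it to about 1.75.

Emit:
carry_out(increments=[[[-0.05,0.35,0,0],[-0.1,0.7,0,0],[-0.2,1,0,0],[-0.27,1,0.1,0]]])

```text
time_s: 23.78
eef_pos: [508.2, -294.0, 218.4]
orientation: [3.128, 0.283, -0.002]
contact_force: [-0.2, 0.9, -0.3]
gripper_width: 76.9
gripper_force: 0.0
```

Emit:
carry_out(increments=[[[0,0.35,0,0],[0,0.7,0.1,0],[0,0.92,0.3,0],[0,0.92,0.45,0],[0,0.92,0.45,0],[0,0.92,0.45,0]]])

```text
time_s: 24.52
eef_pos: [535.4, -424.7, 152.6]
orientation: [-3.128, -0.293, -0.001]
contact_force: [1.0, 0.4, 0.4]
gripper_width: 77.2
gripper_force: 0.0
```

```bash
python3 n.py 535.6 -425.9 60 10.7
```

```text
pos [ 535.41 -424.68  152.57] yaw 10.69 F [1.03 0.38 0.37] w 77.2 g 0.0 t 24.525
need [-3.000e-04  8.200e-03  6.171e-01] twist -0.0002
```

Emit:
carry_out(increments=[[[0,0.004,0.2,0],[0,0.004,0.5,0],[0,0.004,0.7,0],[0,0.004,0.7,0],[0,0.004,0.7,0],[0,0.004,0.7,0]]])

```text
time_s: 25.28
eef_pos: [536.3, -426.5, 49.3]
orientation: [3.126, 0.291, 0.004]
contact_force: [0.2, 0.2, 0.1]
gripper_width: 77.1
gripper_force: 0.0
```

```bash
python3 n.py 535.6 -425.9 16.5 10.7
```

```text
pos [ 536.29 -426.47   49.35] yaw 10.65 F [0.16 0.18 0.11] w 77.1 g 0.0 t 25.275
need [-0.0038 -0.0046  0.219 ] twist -0.0011
```

Emit:
carry_out(increments=[[[-0.002,-0.003,0.1,0],[-0.002,-0.003,0.2,0],[-0.002,-0.003,0.212,0],[-0.002,-0.003,0.212,0],[-0.002,-0.003,0.212,0]]])

```text
time_s: 25.9
eef_pos: [535.0, -425.6, 15.5]
orientation: [3.128, 0.291, 0.001]
contact_force: [-0.3, -0.3, 0.2]
gripper_width: 76.6
gripper_force: 0.0
```

```bash
python3 n.py 535.6 -425.9 16.5 10.7
```

```text
pos [ 535.04 -425.56   15.54] yaw 10.65 F [-0.34 -0.3   0.22] w 76.6 g 0.0 t 25.9
need [ 0.0033  0.0029 -0.0064] twist -0.0012
```

Emit:
carry_out(increments=[[[0.002,0.002,-0.005,0],[0.002,0.002,-0.005,0],[0.002,0.002,-0.005,0],[0.002,0.002,-0.005,0],[0.002,0.002,-0.005,0],[0.002,0.002,-0.005,0],[0.002,0.002,-0.005,0]]], gripper=1)

```text
time_s: 26.78
eef_pos: [535.5, -425.8, 17.0]
orientation: [3.127, 0.291, 0.001]
contact_force: [-2.7, 2.0, 6.0]
gripper_width: 52.6
gripper_force: 40.8
```

Emit:
carry_out(increments=[[[0,0,-0.1,0],[0,0,-0.3,0],[0,0,-0.6,0],[0,0,-0.9,0],[0,0,-1,0],[0,0,-1,0]]])

```text
time_s: 27.52
eef_pos: [535.3, -425.8, 166.8]
orientation: [3.127, 0.291, 0.002]
contact_force: [0.2, 0.8, -2.2]
gripper_width: 52.5
gripper_force: 42.5
```

```bash
python3 n.py 472 -146.5 208 10.7
```

```text
pos [ 535.35 -425.84  166.76] yaw 10.64 F [ 0.21  0.82 -2.17] w 52.5 g 42.5 t 27.525
need [-0.0711 -1.9082 -0.2749] twist -0.0013
```

Emit:
carry_out(increments=[[[0,-0.1,-0.25,0],[0,-0.4,-0.28,0],[-0.04,-0.8,-0.28,0],[-0.07,-1,-0.28,0]]])

```text
time_s: 28.02
eef_pos: [495.8, -276.3, 205.7]
orientation: [-3.125, -0.296, 0.004]
contact_force: [0.1, -1.3, -2.9]
gripper_width: 52.4
gripper_force: 43.1
```

Emit:
carry_out(increments=[[[0,-0.3,0,0],[0,-0.6,0,0],[0,-0.89,0,0],[0,-0.89,0,0],[0,-0.89,0,0],[0,-0.89,0,0],[0,-0.89,0,0]]])

```text
time_s: 28.9
eef_pos: [472.3, -149.8, 207.5]
orientation: [-3.128, -0.289, 0.001]
contact_force: [-0.2, -0.2, -2.5]
gripper_width: 52.3
gripper_force: 43.1
```

```bash
python3 n.py 472 -146.5 208 10.7; cat > det.py <<'E'
# bore and spindle-top centres in the 3x crop frame of sp.py, by image code; checked on w3, w4
from h import *
import pickle,sys
def run(f):
    c,o=pickle.load(open(f,"rb"));k=cv2.resize(c["pixels"][130:330,150:350],(600,600),interpolation=cv2.INTER_CUBIC).astype(int)
    yel=k[:,:,0]-k[:,:,2]
    out=[]
    # bright brass top face, holes inside
    m=((k[:,:,0]>150)&(yel>70)).astype(np.uint8); m[:200]=0
    cn,h=cv2.findContours(m,cv2.RETR_CCOMP,cv2.CHAIN_APPROX_NONE)
    hs=[q for q,hh in zip(cn,h[0]) if hh[3]>=0 and cv2.contourArea(q)>2000]
    for q in hs: out.append(("bore",cv2.boundingRect(q)))
    g=((abs(yel)<30)&(k[:,:,0]>135)).astype(np.uint8); g[110:]=0; g[:, :200]=0; g[:,400:]=0
    cn,_=cv2.findContours(g,cv2.RETR_EXTERNAL,cv2.CHAIN_APPROX_NONE)
    for q in cn:
        if cv2.contourArea(q)>800: out.append(("grey",cv2.boundingRect(q)))
    print(f,out)
if __name__=="__main__":
    [run(f) for f in sys.argv[1:]]
E
python3 - <<'E'
from h import *
import pickle
c=bot.read_camera("wrist");pickle.dump((c,bot.get_obs()),open("w6.pkl","wb"))
E
python3 det.py w3.pkl w4.pkl w6.pkl
```

```text
pos [ 472.29 -149.75  207.5 ] yaw 10.56 F [-0.18 -0.22 -2.55] w 52.3 g 43.1 t 28.9
need [ 0.0021 -0.0217 -0.0033] twist -0.003
w3.pkl [('bore', (268, 352, 93, 77)), ('grey', (274, 0, 126, 110)), ('grey', (206, 0, 78, 98))]
w4.pkl [('bore', (269, 341, 92, 78)), ('grey', (242, 5, 57, 57))]
w6.pkl [('bore', (268, 341, 93, 76)), ('grey', (262, 8, 56, 55))]
```

```bash
sed -i 's/,180,True/,176.8,True/' sp.py; python3 sp.py w6.pkl 314.5 381 290 37 13; python3 n.py 521.6 -134.8 187 10.7
```

```text
bore [  0.49   0.7  -13.  ] spindle [51.42 -4.08 30.79] [ 522.1 -136.2  176.8] shift [50.92 -4.78 43.79] [ 0.3395 -0.0319  0.292 ] tcp target [ 521.5 -135.6  163.8] yaw [-0.24733602  0.20600528 -1.3755262 ]
pos [ 472.33 -149.62  207.61] yaw 10.58 F [-0.2   0.09 -2.6 ] w 52.5 g 43.1 t 28.95
need [ 0.341  -0.0368  0.1374] twist -0.0027
```

Emit:
carry_out(increments=[[[0.15,-0.015,0.05,0],[0.3,-0.034,0.1,0],[0.34,-0.034,0.13,0],[0.34,-0.034,0.14,0],[0.34,-0.034,0.14,0],[0.34,-0.034,0.14,0],[0.34,-0.034,0.14,0]]])

```text
time_s: 29.82
eef_pos: [521.4, -134.7, 187.3]
orientation: [3.128, 0.291, 0.001]
contact_force: [0.1, 0.8, -2.7]
gripper_width: 52.3
gripper_force: 43.1
```

```bash
python3 n.py 521.5 -135.1 177 10.7
```

```text
pos [ 521.45 -134.73  187.26] yaw 10.63 F [ 0.09  0.76 -2.73] w 52.3 g 43.1 t 29.825
need [-0.0001  0.0025  0.0684] twist -0.0016
```

Emit:
carry_out(increments=[[[0,0.002,0.02,0],[0,0.002,0.04,0],[0,0.002,0.05,0],[0,0.002,0.06,0],[0,0.002,0.07,0],[0,0.002,0.08,0],[0,0.002,0.09,0],[0,0.002,0.095,0],[0,0.002,0.095,0],[0,0.002,0.095,0]]])

```text
time_s: 31.08
eef_pos: [521.7, -134.8, 172.7]
orientation: [-3.128, -0.292, -0.0]
contact_force: [0.1, 0.4, -1.5]
gripper_width: 52.2
gripper_force: 43.1
```

```bash
python3 n.py 521.5 -135.1 168 10.7
```

```text
pos [ 521.7  -134.79  172.74] yaw 10.65 F [ 0.06  0.35 -1.45] w 52.2 g 43.1 t 31.075
need [-0.0017  0.0018  0.0316] twist -0.0011
```

```bash
cat > chk.py <<'E'
from h import *
from dial import *
F=[]
for i in range(5):
    im=bot.read_camera("side")["pixels"];F.append(bot.get_obs()["contact_force"])
print("F",np.mean(F,0).round(2),np.std(F,0).round(2))
k=im[148:172,176:204].astype(int);m=(k[:,:,0]-np.maximum(k[:,:,1],k[:,:,2]));m[m<20]=0
ys,xs=np.where(m>0)
w=m[ys,xs];cx,cy=(xs*w).sum()/w.sum()+176,(ys*w).sum()/w.sum()+148
print("needle",ang(s,SC(79,251.5),(cx,cy),0,D)[0].round(3),"n",len(w),(cx,cy))
c=bot.read_camera("wrist")["pixels"][215:290,210:300].astype(int)
g=(abs(c[:,:,0]-c[:,:,2])<30)&(c[:,:,0]>110);print("grey px in ring",g[15:60,20:75].sum())
E
python3 chk.py
```

```text
tester yaw 12.779104462034853 12.71246847636966
dial [ 437.08617785 -157.75831896   65.56455765]
F [-0.13  0.35 -2.31] [0.72 0.58 0.09]
needle 0.672 n 16 (np.float64(186.31914893617022), np.float64(159.50709219858157))
grey px in ring 122
```

Force is −2.3 N and the needle hasn't moved (0.67), so the ring is threaded. Lowering further.

Emit:
carry_out(increments=[[[0,0.001,0.02,0],[0,0.001,0.05,0],[0,0.001,0.08,0],[0,0.001,0.11,0],[0,0.001,0.14,0],[0,0.001,0.14,0],[0,0.001,0.14,0]]])

```text
time_s: 32.25
eef_pos: [521.8, -134.9, 151.8]
orientation: [-3.128, -0.291, -0.0]
contact_force: [0.0, -0.5, -2.1]
gripper_width: 52.3
gripper_force: 43.1
```

```bash
python3 n.py 521.5 -135.1 148 10.7; python3 chk.py
```

```text
pos [ 521.77 -134.93  151.79] yaw 10.65 F [ 0.05 -0.46 -2.14] w 52.3 g 43.1 t 32.25
need [-0.002   0.0008  0.0252] twist -0.0012
tester yaw 12.779104462034853 12.71246847636966
dial [ 437.08617785 -157.75831896   65.56455765]
F [ 0.13 -0.49 -2.44] [0.62 0.39 0.41]
needle 0.674 n 16 (np.float64(186.3202146690519), np.float64(159.54025044722718))
grey px in ring 500
```

Needle still the same. Next, down about 8 mm to touch the stack and load it.

Emit:
carry_out(increments=[[[0,0,0.01,0],[0,0,0.02,0],[0,0,0.03,0],[0,0,0.04,0],[0,0,0.05,0],[0,0,0.055,0],[0,0,0.055,0],[0,0,0.055,0]]])

```text
time_s: 33.55
eef_pos: [521.7, -135.0, 143.5]
orientation: [-3.128, -0.291, -0.0]
contact_force: [-0.6, 0.0, -1.2]
gripper_width: 52.7
gripper_force: 43.2
```

```bash
python3 n.py 521.5 -135.1 142 10.7; python3 chk.py
```

```text
pos [ 521.71 -134.96  143.49] yaw 10.65 F [-0.57  0.02 -1.2 ] w 52.7 g 43.2 t 33.55
need [-0.0015  0.0007  0.01  ] twist -0.0012
tester yaw 12.779104462034853 12.71246847636966
dial [ 437.08617785 -157.75831896   65.56455765]
F [-0.3  -0.5  -0.46] [0.43 0.1  0.57]
needle 1.412 n 18 (np.float64(188.32863849765258), np.float64(160.50078247261345))
grey px in ring 432
```

Emit:
carry_out(increments=[[[0,0,0.005,0],[0,0,0.01,0],[0,0,0.014,0],[0,0,0.014,0],[0,0,0.014,0]]])

```text
time_s: 34.48
eef_pos: [521.7, -135.0, 141.3]
orientation: [-3.128, -0.291, -0.0]
contact_force: [0.2, -0.7, -1.2]
gripper_width: 52.3
gripper_force: 43.3
```

Emit:
carry_out(increments=[[[0,0,0,0],[0,0,0,0],[0,0,0,0],[0,0,-0.1,0],[0,0,-0.3,0],[0,0,-0.55,0],[0,0,-0.65,0],[0,0,-0.65,0],[0,0,-0.65,0]]], gripper=0.1)

```text
time_s: 35.6
eef_pos: [521.1, -134.9, 237.6]
orientation: [-3.127, -0.291, 0.003]
contact_force: [-0.1, -0.4, 0.0]
gripper_width: 76.8
gripper_force: 0.0
```

```bash
python3 n.py; python3 chk.py;python3 - <<'E'
from h import *
# brass extent in side view (stack) to check it is level and upright
im=bot.read_camera("side")["pixels"][100:160,195:240].astype(int)
m=((im[:,:,0]-im[:,:,2]>60)&(im[:,:,0]>90))
for y in range(0,60,2):
    x=np.where(m[y])[0]
    if len(x): print(100+y,195+x.min(),195+x.max(),end=" | ")
E
```

```text
pos [ 521.08 -134.89  237.65] yaw 10.64 F [-0.06 -0.43  0.  ] w 76.8 g 0.0 t 35.6
tester yaw 12.779104462034853 12.71246847636966
dial [ 437.08617785 -157.75831896   65.56455765]
F [ 0.12 -0.11  0.12] [0.33 0.29 0.35]
needle 1.839 n 14 (np.float64(189.22908366533864), np.float64(161.71513944223108))
grey px in ring 1160
120 219 221 | 122 209 225 | 124 207 227 | 126 206 227 | 128 206 227 | 130 206 227 | 132 208 228 | 134 212 227 | 136 221 228 | 138 212 228 | 140 222 227 | 142 211 227 | 144 218 225 |
```

The needle is at 1.84 rad, inside the green, the stack is straight and the gripper is clear. Handing in.

```bash
python3 -c "
from cell import bot
print(bot.close_job())"
```

```text
the job is handed in; nothing more can be done
None
```

I threaded three rings onto the spindle and left the fourth on the rack; the needle came to rest at about 1.8 rad, in the green sector (camera estimate), and I handed the job in, though it returned no verdict.

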